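# Refit the tuning dial of a radio control head

### The arm

A 6-joint arm with a two-finger parallel gripper is mounted at the origin on the work surface. World frame = base frame: x ahead of the robot, y to its left, z up, the work surface at z = 0. Lengths are in m, angles in rad, forces in N, time in s.
With the tool pointing down it reaches from about 0.25 to 0.725 m from the base axis. Payload 4 kg.
Tool frame: the origin (TCP) lies midway between the tips of the shut fingers; the grasp point (between the pads) lies 19 mm behind it (bot.grip_point_offset is the distance from the TCP to the grasp point, in m); z points along the fingers, y is the line along which they close (so a half turn about z gives the same grasp; the last joint's range is limited). The gripper opens to 85 mm and grips with 20 to 120 N. Pads are 22 mm wide; open, the fingers measure 114 mm over their backs; the gripper's body (76 mm by 85 mm) begins 54 mm behind the grasp point. The pads swing forward as they close: fully open they stand 13 mm farther back than shut.
Start: joints at [-1.257, 0.241, 0.005, 1.335, 0, 1.571], TCP at [0.154, -0.476, 0.231] pointing down, gripper open.
Joint ranges: [-2.72, 2.72], [-1.05, 1.87], [-1.09, 1.28], [-1.99, 2.15], [-1.42, 1.44], [-3.14, 3.14]. Speed limits (rad/s): [2.79, 2.79, 3.14, 3.14, 3.14, 3.14].

### API

Orientations are given as a unit quaternion [x, y, z, w].
In Python, from workcell import bot gives the robot as it stands.
- The arm moves only by the tool step_arm, never from a script. Its argument "targets" is text: rows parted by semicolons, each of 7 numbers parted by spaces: the opening, from -1 (shut) to 1 (fully open), so that 0 is half open, then the shift along the world's x, y, z normalised to -1 to 1, where 1 is 0.5 m, then the turn, a rotation vector about the world's x, y, z normalised to -1 to 1, where 1 is pi/4 rad. In form: gripper x y z wx wy wz; .... A call has 1 to 10 rows; each row is the pose to reach, as a shift and turn from the pose commanded when the call began; what a row does not reach only later rows make up. A row lasts 1/12 s, in which the tool goes at most 41.7 mm and 7.16 degrees, less where a joint would pass 70% of its speed; a pose out of reach is approached as far as the arm can. A call with a number of a shift or a turn outside -1 to 1 is refused whole. A call with a gripper value outside its range is refused whole. The fingers move at their own pace and stop on an object; the grip force is fixed at half the most. Time passes only in rows, so rows that repeat a pose let the fingers close. It gives the time, the measured TCP pose, the force, the opening and the grip force at its end, in the units of the state.
- bot.get_obs(): the state, without advancing time (a new reading comes with each control period).
- bot.camera(name): name is "scene" or "side" or "wrist"; returns the picture (400x640x3 uint8, red, green, blue); there is no depth.
- bot.camera_info(name): a dict with "vertical_fov" (degrees; the focal length in pixels is half the picture's height over the tangent of half this angle, whatever the lens; pixels are square), "cx", "cy" (the principal point, pixels), "pose" (4x4, takes a point from camera to world coordinates). Camera axes: x right, y up, looking along -z (the intrinsics and any distortion apply to the point x, -y, -z); pixel columns grow to the right and rows downward; lengths in m; the calibration is good to about 2 mm. A picture is of the moment at which its call begins: read the wrist's pose just before it. camera_info takes no time and is no camera call; for the wrist camera it gives the pose at the moment of the call.
- bot.job_done(): hands the job in; it is judged then, once.
The state is a dict: "clock": time; "joint_pos": joint angles; "joint_vel": joint speeds; "tau": joint torques, N m; "eef_pos": TCP position; "tool_rot": TCP orientation; "ft_force": force on the tool from outside, world axes, zero at the start; "ft_torque": the same for the moment, N m; "grip_width": finger opening in m; "grasp_force": force on a finger pad.
Only numpy, scipy, OpenCV 4.12 (cv2) and the standard library are available. Lean on these libraries where they do the work, as an engineer would, in place of code of your own. Each camera call takes 0.05 s, during which the arm holds its last target. There are 200 camera calls.

### The job

The big tuning dial of the radio's control head sits loose and high on its spindle. Push the dial round by fingertip, either way (the little spinner post on its face gives a hold), until the notch in its skirt is over the drive pin of the plate below, then press the dial straight down until it is fully home on the pin, and come away. Do not pull the dial up off its spindle, and leave everything else on the desk where it is.

Things in the scene. Friction and masses are not known exactly. Their poses are not given: they have to be found in the camera images.
- head: the black control head, 280 mm wide (its y), 125 mm deep (its x) and 45 mm high, lying face up and fixed on the desk, yawed up to 0.3 rad; origin under its middle. A screen is on its left half (seen from the robot), the dial on its right, axis 74 mm from the middle; small knobs on it are 15 mm tall
- dial_face (a point): centre of the dial's flat top face, on its upright axis, 81.5 mm above the desk at first. The dial: a black round grip 58 mm across, 22 mm tall, over a thin aluminium skirt 88 mm across, 5 mm thick, with one notch in its rim. It turns endlessly either way and stays where it is left; about 1.5 N sideways on the spinner turns it
- spinner (a point): centre of the top of the spinner post, an upright steel post 11 mm across that stands 16 mm up from the dial's face, 21 mm from the dial's axis, exactly opposite the notch; it turns with the dial
- notch (a point): middle of the notch in the dial's skirt, at the skirt's top, 39.5 mm from the dial's axis. The notch is a radial gap 12 mm wide, open at the rim, through the whole thickness of the skirt; it turns with the dial
- pin (a point): tip of the steel drive pin, 8 mm across with a round end, 7 mm tall, 39.5 mm from the dial's axis. It stands on a brass plate 94 mm across under the dial, at its tab, 14 mm wide, that reaches 58 mm from the axis and shows past the skirt. The plate has drag and stays still unless pushed. Unless the notch is within about 3 mm of the pin, the pin holds the skirt up
- seat (a joint): how far the dial has gone down its spindle, in m: 0 at the start, resting high just over the pin; 0.007 fully home against a hard stop; negative if pulled up. A spring clip in its hub holds it at any height: about 5 N downward anywhere on the face slides it down, and it stays down when let go
- screwdriver: a screwdriver with a yellow handle lying on the desk, 170 mm long; origin on its underside where handle meets blade; to be left alone
- hex_key: a dark steel L-shaped hex key lying flat, 70 by 22 mm, 5 mm thick; to be left alone
- mic: a black hand microphone without its cord lying on its back, 120 by 60 by 25 mm; origin under its middle; to be left alone
- adapter: a steel coaxial adapter standing on end, 21 mm across and 36 mm tall; origin under its foot; to be left alone
- small_knob: a spare black control knob standing on the desk, 30 mm across and 16 mm tall; to be left alone
- tin: a shallow round aluminium tin of screws, 72 mm across and 18 mm tall; to be left alone
- mug: a white mug, 80 mm across and 92 mm tall; to be left alone
- mouse: a black computer mouse, 100 by 58 by 26 mm; to be left alone

How it is judged:
By the outcome, as a careful person would: the job done as asked, in the order asked, and still so for the second after the job is handed in, with the robot touching nothing.
It also fails if it takes over 48 s, if anything falls off the work surface, if the arm or the gripper's body presses on something with over 40 N, if the wrist force passes 120 N, or if a joint passes its speed limit or range.

## Working session

There is one attempt and no reset: what is moved stays moved. The work goes in short steps, Python scripts to look and compute and a tool call to move; the robot and the scene stay as the last step left them, time stands still between calls to the robot, and variables do not carry over. Pictures are saved under pics/ and viewed, at most 10 in all, crops included, and the job is handed in when it is done.

Besides the shell and the picture viewer there is one more tool, called after ">>>" as name(argument=value, ...) on one line, values as JSON. step_arm: Moves the arm, as the interface text tells. Scaled input: -1 to 1 covers 0.5 m each way for a shift and pi/4 rad each way for a turn. Its arguments: {"type":"object","properties":{"targets":{"type":"string"}},"required":["targets"]}

```bash
mkdir -p pics
cat > h.py <<'E'
import numpy as np, cv2
from workcell import bot
def ray(info,u,v):
    f=200/np.tan(np.radians(info["vertical_fov"])/2); P=np.array(info["pose"])
    d=P[:3,:3]@np.array([(u-info["cx"])/f,-(v-info["cy"])/f,-1]); return P[:3,3],d
def onz(info,u,v,z):
    o,d=ray(info,u,v); return o+d*(z-o[2])/d[2]
def proj(info,p):
    f=200/np.tan(np.radians(info["vertical_fov"])/2); P=np.array(info["pose"])
    q=P[:3,:3].T@(np.array(p)-P[:3,3]); return info["cx"]+f*q[0]/-q[2], info["cy"]-f*q[1]/-q[2]
E
python3 - <<'E'
from h import *
for n in ["scene","side"]:
    i=bot.camera_info(n); print(n,{k:(v if k!="pose" else np.round(v,3).tolist()) for k,v in i.items()})
    im=bot.camera(n); cv2.imwrite(f"pics/{n}0.png",im[:,:,::-1])
o=bot.get_obs(); print(o)
E
```

```text
scene {'vertical_fov': 43.56765952779778, 'cx': 314.3109445418531, 'cy': 197.30594566579992, 'pose': [[-0.355, -0.69, 0.631, 1.297], [0.935, -0.274, 0.225, 0.206], [0.018, 0.67, 0.742, 0.978], [0.0, 0.0, 0.0, 1.0]]}
side {'vertical_fov': 53.27328627058322, 'cx': 319.2617383467129, 'cy': 202.52138493644335, 'pose': [[0.994, 0.039, -0.097, 0.431], [-0.102, 0.572, -0.814, -0.813], [0.024, 0.819, 0.573, 0.634], [0.0, 0.0, 0.0, 1.0]]}
{'clock': 0.1, 'joint_pos': array([-1.25700325e+00,  2.41302004e-01,  3.87711571e-03,  1.33519350e+00,
       -3.36888961e-07,  1.57078890e+00]), 'joint_vel': array([-0.00021163, -0.00182576,  0.00255594,  0.0010809 , -0.00153338,
        0.00187125]), 'tau': array([-7.26662875e-04, -3.73137331e+01,  2.53010505e+01,  1.08808035e-02,
        1.00565478e-05, -1.13162152e-06]), 'eef_pos': array([ 0.1541633 , -0.47505803,  0.2305267 ]), 'tool_rot': array([ 9.87715976e-01,  1.56257225e-01, -1.42515021e-04, -8.99815596e-04]), 'ft_force': array([ 0.42387001, -0.05282966, -0.24385684]), 'ft_torque': array([-0.00254621,  0.00603472,  0.09209751]), 'grasp_force': 0.0, 'grip_width': 0.0853316797584777}
```

View pics/scene0.png

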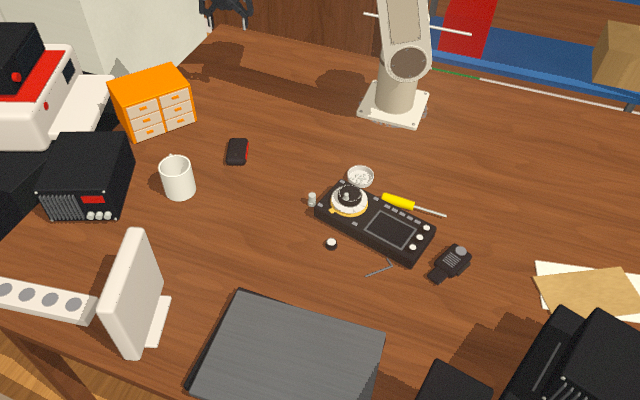

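View pics/side0.png

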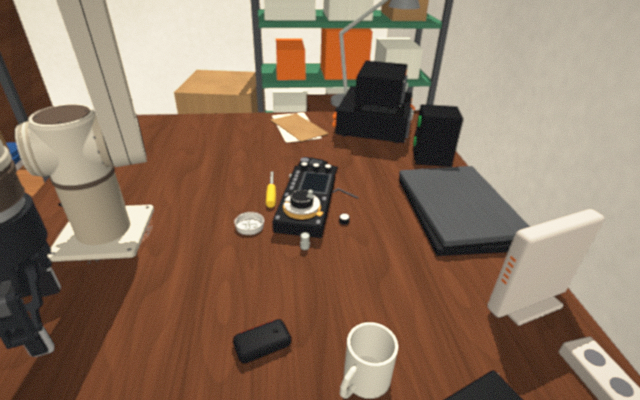

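The scene view shows the dial near (350,198), with the tin behind it at (360,177) and the adapter at (312,199). In the side view the dial is near (302,203). I'll enlarge both.

Run:
```python
from h import *
a=cv2.imread("pics/scene0.png")[160:235,300:400]; b=cv2.imread("pics/side0.png")[170:245,255:355]
cv2.imwrite("pics/c1.png",np.vstack([cv2.resize(x,None,fx=4,fy=4,interpolation=cv2.INTER_CUBIC) for x in (a,b)]))
s=bot.camera_info("scene");d=bot.camera_info("side")
print(onz(s,349,197,.0815),onz(d,302,202,.0815))
```

```text
[0.5030996  0.01111418 0.0815    ] [ 0.48385442 -0.02324472  0.0815    ]
```

View pics/c1.png

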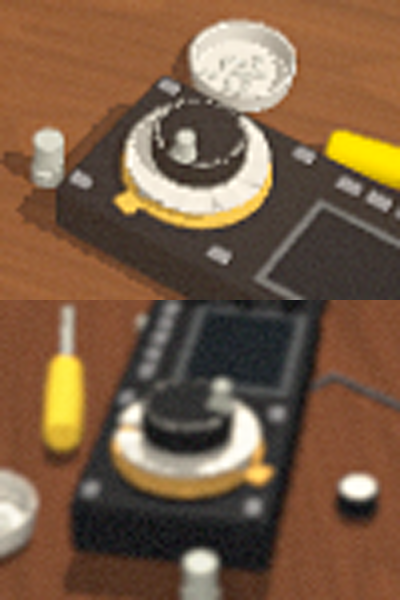

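Run:
```python
from h import *
s=bot.camera_info("scene");d=bot.camera_info("side")
for n,a,b,z in [("face",(351,192.5),(302,195.5),.0815),("spin",(346.2,193),(310,191),.0975),("tab",(331.2,210.8),(320.5,213),.047)]:
    print(n,onz(s,*a,z),onz(d,*b,z))
w=bot.camera_info("wrist");o=bot.get_obs()
from scipy.spatial.transform import Rotation as R
T=np.eye(4);T[:3,:3]=R.from_quat(o["tool_rot"]).as_matrix();T[:3,3]=o["eef_pos"]
print(np.round(np.linalg.inv(T)@w["pose"],3),w["vertical_fov"]);print(np.round(T,3))
```

```text
face [0.48720992 0.01104694 0.0815    ] [0.48574088 0.00478759 0.0815    ]
spin [0.50746638 0.00433093 0.0975    ] [ 0.50499193 -0.00056222  0.0975    ]
tab [ 0.53206147 -0.02277021  0.047     ] [ 0.52958873 -0.02454885  0.047     ]
[[ 0.001  0.957  0.289  0.074]
 [ 1.    -0.001 -0.001 -0.001]
 [-0.001  0.289 -0.957 -0.143]
 [ 0.     0.     0.     1.   ]] 70.25085270652916
[[ 0.951  0.309 -0.001  0.154]
 [ 0.309 -0.951  0.002 -0.475]
 [-0.    -0.002 -1.     0.231]
 [ 0.     0.     0.     1.   ]]
```

>>> step_arm(targets="-0.57 0.332 0.483 0.02 0 0 0;-0.57 0.332 0.483 0.02 0 0 0;-0.57 0.332 0.483 0.02 0 0 0;-0.57 0.332 0.483 0.02 0 0 0;-0.57 0.332 0.483 0.02 0 0 0;-0.57 0.332 0.483 0.02 0 0 0;-0.57 0.332 0.483 0.02 0 0 0;-0.57 0.332 0.483 0.02 0 0 0;-0.57 0.332 0.483 0.02 0 0 0;-0.57 0.332 0.483 0.02 0 0 0")

```text
clock: 0.93
eef_pos: [0.3202, -0.234, 0.2411]
tool_rot: [0.988, 0.157, -0.0, 0.0]
ft_force: [0.3, -0.0, 0.1]
grip_width: 0.0184
grasp_force: 0.0
```

>>> step_arm(targets="-0.57 0.332 0.483 0.02 0 0 0;-0.57 0.332 0.483 0.02 0 0 0;-0.57 0.332 0.483 0.02 0 0 0;-0.57 0.332 0.483 0.02 0 0 0;-0.57 0.332 0.483 0.02 0 0 0;-0.57 0.332 0.483 0.02 0 0 0;-0.57 0.332 0.483 0.02 0 0 0;-0.57 0.332 0.483 0.02 0 0 0;-0.57 0.332 0.483 0.02 0 0 0;-0.57 0.332 0.483 0.02 0 0 0")

```text
clock: 1.77
eef_pos: [0.4858, 0.0056, 0.2506]
tool_rot: [0.988, 0.155, -0.001, 0.0]
ft_force: [-0.0, -0.7, -0.7]
grip_width: 0.0183
grasp_force: 0.0
```

```bash
cat > look.py <<'E'
import sys; from h import *; import json
n=sys.argv[1]; o=bot.get_obs(); i=bot.camera_info("wrist"); im=bot.camera("wrist")[:,:,::-1]
json.dump({**i,"pose":np.array(i["pose"]).tolist()},open(f"pics/{n}.json","w")); cv2.imwrite(f"pics/{n}_full.png",im)
c=proj(i,(.487,.007,.08)); u,v=int(c[0]),int(c[1]); h=int(sys.argv[2]) if len(sys.argv)>2 else 80
x0=max(u-h,0);y0=max(v-h,0); cr=im[y0:y0+2*h,x0:x0+2*h]
cv2.imwrite(f"pics/{n}.png",cv2.resize(cr,None,fx=560/(2*h),fy=560/(2*h),interpolation=cv2.INTER_CUBIC))
print("origin",x0,y0,"scale",560/(2*h),cr.shape,"z",np.array(i["pose"])[:3,3]); print({k:np.round(o[k],4) for k in ("clock","joint_pos","eef_pos","tool_rot","grip_width","ft_force")})
E
python3 look.py w1
```

```text
origin 241 95 scale 3.5 (160, 160, 3) z [0.55601229 0.02951311 0.39385546]
{'clock': np.float64(1.7667), 'joint_pos': array([ 1.2000e-02,  2.0660e-01,  1.1500e-02,  1.3778e+00, -7.0000e-04,
        2.8421e+00]), 'eef_pos': array([0.4858, 0.0056, 0.2506]), 'tool_rot': array([ 9.879e-01,  1.551e-01, -1.100e-03,  2.000e-04]), 'grip_width': np.float64(0.0183), 'ft_force': array([-0.023 , -0.7168, -0.7442])}
```

View pics/w1.png

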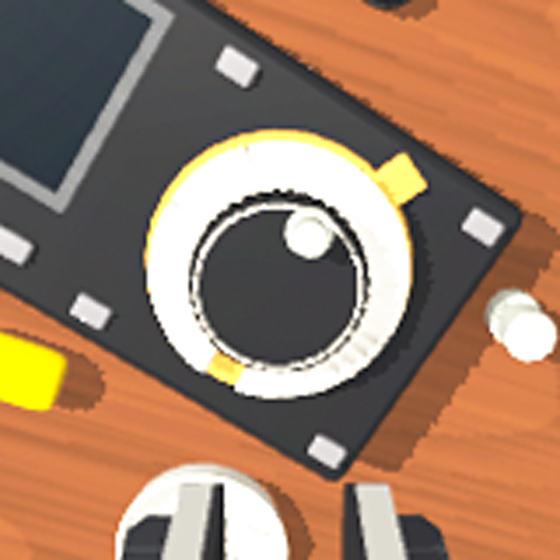

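```bash
cat > m.py <<'E'
import sys,json; from h import *
def meas(n,org,sc,pts):
    i=json.load(open(f"pics/{n}.json")); c=None
    for k,(u,v),z in pts:
        p=onz(i,org[0]+u/sc,org[1]+v/sc,z)
        if c is None:c=p
        d=p-c; print(k,np.round(p,4),"r %.4f ang %.1f"%(np.hypot(*d[:2]),np.degrees(np.arctan2(d[1],d[0]))))
E
python3 - <<'E'
from m import *
meas("w1",(241,95),3.5,[("face",(281,285),.0815),("skirt",(280,267),.0595),("spin",(310,229),.0975),("notch",(226,369),.0595),("tabend",(416,169),.047),("plateL",(147,250),.047),("adapter",(528,335),.036),("adfoot",(517,305),.0)])
i=json.load(open("pics/w1.json"))
for p in [(.487,.007,.0815)]: print(proj(i,p))
E
```

```text
face [0.4867 0.0073 0.0815] r 0.0000 ang 0.0
skirt [0.4877 0.008  0.0595] r 0.0012 ang 34.4
spin [0.5093 0.0055 0.0975] r 0.0227 ang -4.7
notch [0.4469 0.0149 0.0595] r 0.0405 ang 169.2
tabend [ 0.5324 -0.0269  0.047 ] r 0.0571 ang -36.8
plateL [0.4765 0.0538 0.047 ] r 0.0476 ang 102.3
adapter [ 0.4867 -0.0898  0.036 ] r 0.0971 ang -90.0
adfoot [ 0.4902 -0.0927  0.    ] r 0.1001 ang -88.0
(np.float64(321.63616092069987), np.float64(176.2494197734189))
```

The wrist view shows the spinner at crop (310,229), the notch at (226,369) and the tab end at (416,169). That puts the dial axis at about (0.487, 0.0075), the spinner at about -9.5° and the pin at about -37°, so I'll turn the dial about +152°.

>>> step_arm(targets="-0.53 0.02 0 -0.1 0 0 1;-0.53 0.04 0 -0.2 0 0 1;-0.53 0.044 -0.003 -0.2 0 0 1;-0.53 0.044 -0.003 -0.2 0 0 1;-0.53 0.044 -0.003 -0.2 0 0 1;-0.53 0.044 -0.003 -0.2 0 0 1;-0.53 0.044 -0.003 -0.2 0 0 1")

```text
clock: 2.4
eef_pos: [0.5074, 0.0033, 0.1512]
tool_rot: [0.853, 0.523, -0.0, -0.0]
ft_force: [0.4, -0.2, -0.0]
grip_width: 0.0201
grasp_force: 0.0
```

>>> step_arm(targets="-0.53 0 0 0 0 0 1;-0.53 0 0 0 0 0 1;-0.53 0 0 0 0 0 1;-0.53 0 0 0 0 0 1;-0.53 0 0 0 0 0 1;-0.53 0 0 0 0 0 1;-0.53 0 0 0 0 0 1")

```text
clock: 2.98
eef_pos: [0.5075, 0.0033, 0.1516]
tool_rot: [0.588, 0.809, -0.0, 0.0]
ft_force: [0.3, -0.1, 0.6]
grip_width: 0.0204
grasp_force: 0.0
```

>>> step_arm(targets="-0.53 0 0 0 0 0 1;-0.53 0 0 0 0 0 1;-0.53 0 0 0 0 0 1;-0.53 0 0 0 0 0 1;-0.53 0 0 0 0 0 1;-0.53 0 0 0 0 0 1;-0.53 0 0 0 0 0 1")

```text
clock: 3.57
eef_pos: [0.5075, 0.0033, 0.1516]
tool_rot: [0.233, 0.972, -0.0, -0.0]
ft_force: [-0.5, -0.7, -0.1]
grip_width: 0.0201
grasp_force: 0.0
```

>>> step_arm(targets="-0.53 0 0 0 0 0 0.4;-0.53 0 0 0 0 0 0.4;-0.53 0 0 0 0 0 0.4;-0.53 0 0 0 0 0 0.4")

```text
clock: 3.9
eef_pos: [0.5076, 0.0035, 0.1516]
tool_rot: [0.08, 0.997, -0.0, -0.0]
ft_force: [-0.4, 0.9, 0.7]
grip_width: 0.0201
grasp_force: 0.0
```

```bash
python3 look.py w2 100; python3 -c "
from h import *
from scipy.spatial.transform import Rotation as R
print(R.from_quat(bot.get_obs()['tool_rot']).as_matrix().round(3))"
```

```text
origin 220 80 scale 2.8 (200, 200, 3) z [0.43471778 0.01657582 0.29502614]
{'clock': np.float64(3.9), 'joint_pos': array([ 7.100e-03,  3.047e-01, -1.221e-01,  1.144e+00, -3.000e-04,
        1.676e-01]), 'eef_pos': array([0.5076, 0.0035, 0.1516]), 'tool_rot': array([ 8.020e-02,  9.968e-01, -2.000e-04, -0.000e+00]), 'grip_width': np.float64(0.0201), 'ft_force': array([-0.3746,  0.9081,  0.6782])}
[[-0.987  0.162 -0.   ]
 [ 0.162  0.987 -0.   ]
 [-0.    -0.    -1.   ]]
```

View pics/w2.png

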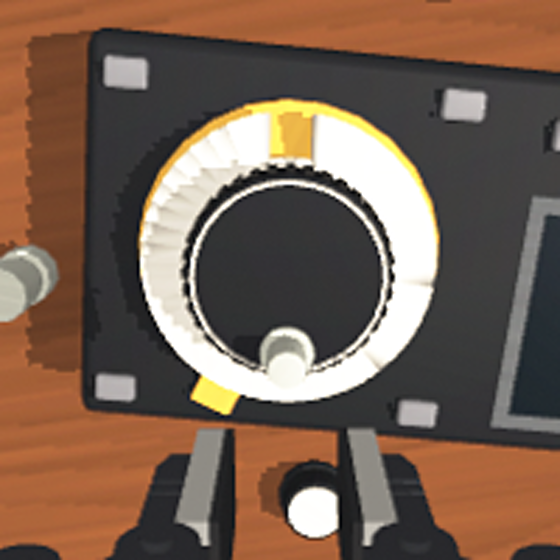

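Run:
```python
from m import *
meas("w2",(220,80),2.8,[("face",(288,277),.0815),("skirt",(289,249),.0595),("spin",(288,366),.0975),("notch",(292,136),.0595),("tabend",(214,405),.047)])
```

```text
face [0.4856 0.009  0.0815] r 0.0000 ang 0.0
skirt [0.4823 0.0099 0.0595] r 0.0034 ang 164.9
spin [0.5055 0.0058 0.0975] r 0.0202 ang -9.2
notch [0.4497 0.0159 0.0595] r 0.0365 ang 169.0
tabend [ 0.5334 -0.0238  0.047 ] r 0.0580 ang -34.4
```

>>> step_arm(targets="-0.53 0 0 -0.05 0 0 0;-0.53 0 0 -0.1 0 0 0;-0.53 -0.001 0.001 -0.12 0 0 0;-0.53 -0.001 0.001 -0.131 0 0 0;-0.67 -0.001 0.001 -0.131 0 0 0;-0.67 -0.001 0.001 -0.131 0 0 0;-0.67 -0.001 0.001 -0.131 0 0 0")

```text
clock: 4.53
eef_pos: [0.5085, 0.006, 0.0868]
tool_rot: [0.079, 0.997, -0.0, 0.001]
ft_force: [-1.2, -1.3, -0.7]
grip_width: 0.014
grasp_force: 0.6
```

Run:
```python
import numpy as np
from h import bot
print(bot.get_obs()["eef_pos"])
a=-9.5
for n in (7,7,7,5):
    f=lambda t:42*np.array([np.cos(np.radians(t)),np.sin(np.radians(t))])/1000
    print("; ".join("-0.67 %.3f %.3f 0 0 0 %.3f"%(*(f(a+6*k)-f(a)),6*k/45) for k in range(1,n+1))); a+=6*n
print(a)
```

```text
[0.50849978 0.00602096 0.08683802]
-0.67 0.000 0.004 0 0 0 0.133; -0.67 0.001 0.009 0 0 0 0.267; -0.67 0.000 0.013 0 0 0 0.400; -0.67 -0.001 0.017 0 0 0 0.533; -0.67 -0.002 0.022 0 0 0 0.667; -0.67 -0.004 0.026 0 0 0 0.800; -0.67 -0.006 0.029 0 0 0 0.933
-0.67 -0.003 0.004 0 0 0 0.133; -0.67 -0.005 0.007 0 0 0 0.267; -0.67 -0.009 0.010 0 0 0 0.400; -0.67 -0.012 0.012 0 0 0 0.533; -0.67 -0.016 0.015 0 0 0 0.667; -0.67 -0.020 0.017 0 0 0 0.800; -0.67 -0.024 0.018 0 0 0 0.933
-0.67 -0.004 0.001 0 0 0 0.133; -0.67 -0.009 0.001 0 0 0 0.267; -0.67 -0.013 0.001 0 0 0 0.400; -0.67 -0.017 0.001 0 0 0 0.533; -0.67 -0.022 0.000 0 0 0 0.667; -0.67 -0.026 -0.001 0 0 0 0.800; -0.67 -0.030 -0.003 0 0 0 0.933
-0.67 -0.004 -0.002 0 0 0 0.133; -0.67 -0.007 -0.005 0 0 0 0.267; -0.67 -0.011 -0.008 0 0 0 0.400; -0.67 -0.014 -0.011 0 0 0 0.533; -0.67 -0.016 -0.014 0 0 0 0.667
146.5
```

>>> step_arm(targets="-0.67 0.000 0.003 0 0 0 0.133; -0.67 0.000 0.007 0 0 0 0.267; -0.67 -0.001 0.011 0 0 0 0.400; -0.67 -0.002 0.015 0 0 0 0.533; -0.67 -0.003 0.019 0 0 0 0.667; -0.67 -0.005 0.023 0 0 0 0.800; -0.67 -0.007 0.026 0 0 0 0.933; -0.67 -0.007 0.026 0 0 0 0.933")

```text
clock: 5.2
eef_pos: [0.5054, 0.0197, 0.0871]
tool_rot: [-0.285, 0.959, -0.0, 0.001]
ft_force: [0.4, 0.3, 0.5]
grip_width: 0.014
grasp_force: 0.2
```

>>> step_arm(targets="-0.67 -0.003 0.004 0 0 0 0.133; -0.67 -0.005 0.007 0 0 0 0.267; -0.67 -0.009 0.010 0 0 0 0.400; -0.67 -0.012 0.012 0 0 0 0.533; -0.67 -0.016 0.015 0 0 0 0.667; -0.67 -0.020 0.017 0 0 0 0.800; -0.67 -0.024 0.018 0 0 0 0.933; -0.67 -0.024 0.018 0 0 0 0.933")

```text
clock: 5.87
eef_pos: [0.4936, 0.0288, 0.087]
tool_rot: [-0.608, 0.794, -0.001, 0.002]
ft_force: [1.2, 0.1, 0.7]
grip_width: 0.0143
grasp_force: 0.3
```

```bash
python3 look.py w3 100;python3 - <<'E'
from h import *
cv2.imwrite("pics/w3f.png",cv2.imread("pics/w3_full.png"))
E
```

```text
origin 222 102 scale 2.8 (200, 200, 3) z [ 0.47381212 -0.04110799  0.23033789]
{'clock': np.float64(5.8667), 'joint_pos': array([ 5.7900e-02,  3.4120e-01, -2.5640e-01,  9.6990e-01,  6.0000e-04,
       -1.2495e+00]), 'eef_pos': array([0.4936, 0.0288, 0.087 ]), 'tool_rot': array([-6.081e-01,  7.938e-01, -7.000e-04,  1.500e-03]), 'grip_width': np.float64(0.0143), 'ft_force': array([1.1793, 0.1016, 0.7367])}
```

View pics/w3f.png

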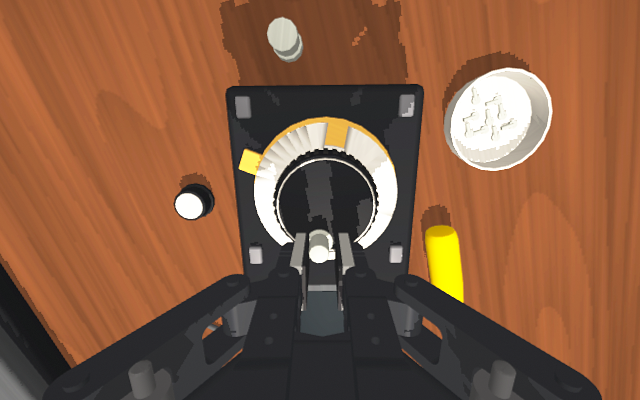

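The dial turns with the tool: the notch is at (337,133), the tab at (250,161), and the spinner sits between the fingers. I'll continue.

>>> step_arm(targets="-0.67 -0.004 0.001 0 0 0 0.133; -0.67 -0.009 0.001 0 0 0 0.267; -0.67 -0.013 0.001 0 0 0 0.400; -0.67 -0.017 0.001 0 0 0 0.533; -0.67 -0.022 0.000 0 0 0 0.667; -0.67 -0.026 -0.001 0 0 0 0.800; -0.67 -0.030 -0.003 0 0 0 0.933; -0.67 -0.030 -0.003 0 0 0 0.933")

```text
clock: 6.58
eef_pos: [0.4781, 0.0274, 0.0866]
tool_rot: [0.852, -0.524, 0.0, -0.001]
ft_force: [1.6, 1.4, 0.7]
grip_width: 0.014
grasp_force: 0.8
```

>>> step_arm(targets="-0.67 -0.004 -0.002 0 0 0 0.133; -0.67 -0.007 -0.005 0 0 0 0.267; -0.67 -0.011 -0.008 0 0 0 0.400; -0.67 -0.014 -0.011 0 0 0 0.533; -0.67 -0.016 -0.014 0 0 0 0.667; -0.67 -0.016 -0.014 0 0 0 0.667; -0.67 -0.016 -0.014 0 0 0 0.667")

```text
clock: 7.17
eef_pos: [0.4695, 0.0201, 0.086]
tool_rot: [0.958, -0.287, 0.0, -0.0]
ft_force: [0.4, 1.4, 0.3]
grip_width: 0.0143
grasp_force: 0.5
```

```bash
python3 look.py w4 75
```

```text
origin 250 130 scale 3.7333333333333334 (150, 150, 3) z [ 0.53073345 -0.0192461   0.22946627]
{'clock': np.float64(7.1667), 'joint_pos': array([ 4.2500e-02,  3.0160e-01, -3.1800e-01,  9.5080e-01,  3.0000e-04,
       -2.5161e+00]), 'eef_pos': array([0.4695, 0.0201, 0.086 ]), 'tool_rot': array([ 9.578e-01, -2.874e-01,  1.000e-04, -2.000e-04]), 'grip_width': np.float64(0.0143), 'ft_force': array([0.4007, 1.4012, 0.3057])}
```

View pics/w4.png

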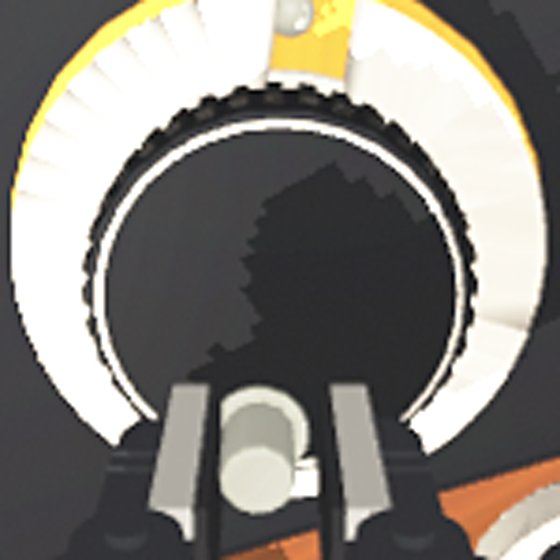

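The pin is visible in the notch at crop (293,15), and the notch spans x 273–350. The dial needs about 4.5° more in the same direction.

>>> step_arm(targets="-0.67 -0.001 -0.0015 0 0 0 0.05;-0.67 -0.002 -0.003 0 0 0 0.1;-0.67 -0.002 -0.003 0 0 0 0.1;-0.67 -0.002 -0.003 0 0 0 0.1")

```text
clock: 7.55
eef_pos: [0.4685, 0.0185, 0.0859]
tool_rot: [0.969, -0.248, 0.0, -0.0]
ft_force: [1.3, 1.2, 0.5]
grip_width: 0.0144
grasp_force: 0.7
```

```bash
python3 look.py w5 75;python3 - <<'E'
from h import *
im=cv2.imread("pics/w5_full.png")[105:180,280:380]
cv2.imwrite("pics/w5c.png",cv2.resize(im,None,fx=6,fy=6,interpolation=cv2.INTER_CUBIC))
E
```

```text
origin 250 130 scale 3.7333333333333334 (150, 150, 3) z [ 0.53281843 -0.01563131  0.22932081]
{'clock': np.float64(7.55), 'joint_pos': array([ 3.9400e-02,  3.0000e-01, -3.2080e-01,  9.4970e-01,  1.0000e-04,
       -2.6005e+00]), 'eef_pos': array([0.4685, 0.0185, 0.0859]), 'tool_rot': array([ 9.687e-01, -2.482e-01,  1.000e-04, -1.000e-04]), 'grip_width': np.float64(0.0144), 'ft_force': array([1.3126, 1.1758, 0.5374])}
```

View pics/w5c.png

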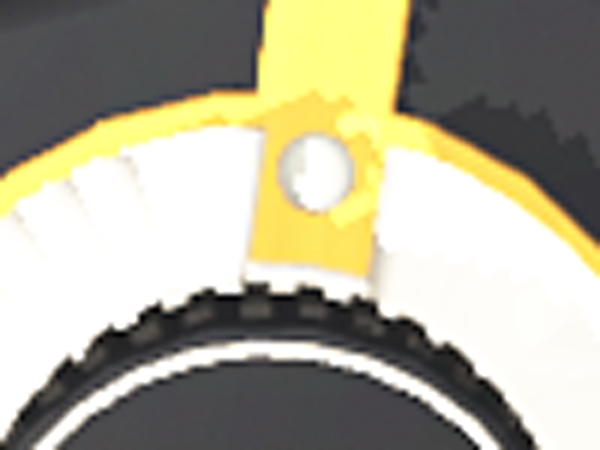

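The pin is now within about 0.5 mm of the notch centre (pin at x 316, notch 259–383). I'll open, lift, shut, move over the face opposite the spinner, and press.

>>> step_arm(targets="-0.5 0 0 0 0 0 0;-0.5 0 0 0 0 0 0;-0.5 0 0 0.04 0 0 0;-0.5 0 0 0.08 0 0 0;-1 0.02 -0.015 0.08 0 0 0;-1 0.045 -0.029 0.08 0 0 0;-1 0.045 -0.029 0.08 0 0 0;-1 0.045 -0.029 0.08 0 0 0;-1 0.045 -0.029 0.08 0 0 0")

```text
clock: 8.35
eef_pos: [0.49, 0.0038, 0.1249]
tool_rot: [0.969, -0.247, -0.001, 0.0]
ft_force: [-0.3, -0.4, 0.4]
grip_width: -0.0001
grasp_force: 0.0
```

>>> step_arm(targets="-1 0 0 -0.04 0 0 0;-1 0 0 -0.07 0 0 0;-1 0 0 -0.078 0 0 0;-1 0 0 -0.082 0 0 0;-1 0 0 -0.086 0 0 0;-1 0 0 -0.086 0 0 0")

```text
clock: 8.85
eef_pos: [0.491, 0.004, 0.083]
tool_rot: [0.969, -0.247, 0.0, -0.0]
ft_force: [0.1, 0.7, 0.1]
grip_width: 0.0003
grasp_force: 0.0
```

>>> step_arm(targets="-1 0 0 -0.002 0 0 0;-1 0 0 -0.004 0 0 0;-1 0 0 -0.006 0 0 0;-1 0 0 -0.008 0 0 0;-1 0 0 -0.01 0 0 0;-1 0 0 -0.01 0 0 0")

```text
clock: 9.35
eef_pos: [0.4915, 0.0039, 0.0782]
tool_rot: [0.969, -0.247, 0.001, -0.0]
ft_force: [0.2, -0.1, 4.2]
grip_width: -0.0
grasp_force: 2.1
```

>>> step_arm(targets="-1 0 0 -0.002 0 0 0;-1 0 0 -0.004 0 0 0;-1 0 0 -0.006 0 0 0;-1 0 0 -0.006 0 0 0")

```text
clock: 9.68
eef_pos: [0.4914, 0.0039, 0.0748]
tool_rot: [0.969, -0.247, 0.001, -0.0]
ft_force: [1.2, 1.1, 3.1]
grip_width: -0.0003
grasp_force: 1.5
```

It is sliding down at 3–4 N, so the pin is in the notch. I'll push to the stop.

>>> step_arm(targets="-1 0 0 -0.001 0 0 0;-1 0 0 -0.002 0 0 0;-1 0 0 -0.003 0 0 0;-1 0 0 -0.003 0 0 0")

```text
clock: 10.02
eef_pos: [0.4915, 0.0039, 0.0744]
tool_rot: [0.969, -0.247, 0.001, -0.0]
ft_force: [0.2, 0.3, 10.3]
grip_width: 0.0
grasp_force: 5.2
```

>>> step_arm(targets="-1 0 0 -0.001 0 0 0;-1 0 0 -0.002 0 0 0;-1 0 0 -0.002 0 0 0")

```text
clock: 10.27
eef_pos: [0.4917, 0.0039, 0.0743]
tool_rot: [0.969, -0.247, 0.001, -0.0]
ft_force: [-3.0, 0.5, 16.4]
grip_width: 0.0002
grasp_force: 8.2
```

>>> step_arm(targets="-1 0 0 0.01 0 0 0;-1 0 0 0.04 0 0 0;-1 0 0 0.1 0 0 0;-1 0 0 0.18 0 0 0;-1 0 0 0.26 0 0 0;-1 -0.02 0 0.3 0 0 0;-1 -0.02 0 0.3 0 0 0")

```text
clock: 10.85
eef_pos: [0.4819, 0.0039, 0.2268]
tool_rot: [0.969, -0.247, 0.003, -0.001]
ft_force: [-0.0, 0.2, -0.2]
grip_width: -0.0
grasp_force: 0.0
```

```bash
python3 look.py w6 90
python3 - <<'E'
from h import *
s=bot.camera("side")[:,:,::-1][170:245,255:355]; a=cv2.imread("pics/w6.png")
b=cv2.resize(s,(560,420),interpolation=cv2.INTER_CUBIC)
cv2.imwrite("pics/w6c.png",np.hstack([cv2.resize(a,(400,400)),cv2.resize(b,(400,400*3//4)).copy() if 0 else cv2.resize(b,(400,400))]))
E
```

```text
origin 227 90 scale 3.111111111111111 (180, 180, 3) z [ 0.54540144 -0.03002051  0.37063238]
{'clock': np.float64(10.85), 'joint_pos': array([ 8.1000e-03,  2.0180e-01, -5.6700e-02,  1.3060e+00, -1.0000e-04,
       -2.6351e+00]), 'eef_pos': array([0.4819, 0.0039, 0.2268]), 'tool_rot': array([ 9.691e-01, -2.466e-01,  3.100e-03, -8.000e-04]), 'grip_width': np.float64(-0.0), 'ft_force': array([-0.038 ,  0.1748, -0.2128])}
```

View pics/w6c.png

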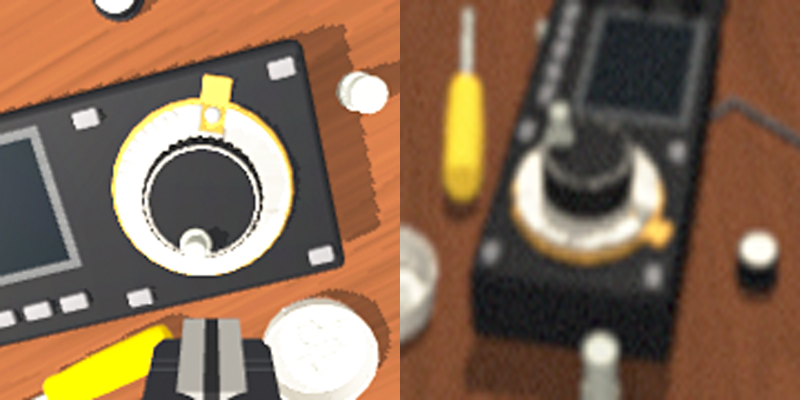

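The pin sits in the notch at (213,117). The dial is low on the plate, the other objects look undisturbed, and the tool is clear. I'm handing in.

```bash
python3 -c "
from workcell import bot
print(bot.job_done())"
```

```text
the job is handed in; nothing more can be done
None
```

The dial was turned until its notch was over the pin, pressed down about 7 mm to the hard stop, and the arm came away clear; the job is handed in at about 11 s, with no verdict returned.

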